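# Tip the probe thermometer out of its storage tube and lay it on the board

## Task

Get the probe thermometer out of its storage tube, where it sits too deep to reach: pick the tube up, tip it mouth-down until the orange handle slides part way out of the mouth (without letting the thermometer drop out), then lay the tube down flat on the worktop with the handle still sticking out and let go. Then take the thermometer by its handle, draw it out and lay it flat on the chopping board without dropping it; leave the tube lying flat on the worktop, and do not disturb the lemon, the garlic or the cup.

Things in the scene. Friction and masses are not known exactly. Their poses are not given: they have to be found in the camera images.
- tube_center (a point): Centre of the storage tube: a loose blue square-section plastic tube, 176 mm long, 36 mm wide and 36 mm high. Its x axis runs along the tube and points to the open mouth (thin white band just behind it), 88 mm away; the other end, with the black cap, is closed. Half-way up: 18 mm above the worktop when the tube lies flat. As found, the mouth points roughly towards the robot.
- tube: The same storage tube (0.16 kg); origin at the middle of its underside as found, x axis to the mouth. Walls 4 mm, end wall 6 mm, square bore 28 mm. The inside is slick: the thermometer starts to slide when the tube is tipped about 20 degrees and slides freely at 35 degrees or more; nothing at the mouth stops it.
- tube_mouth (a point): Centre of the open mouth of the tube, on its end plane; x axis points out of the tube. Clear worktop for the work lies ahead of the robot; on the left, nearer than about x = 0.45 m and beyond about y = 0.28 m, is a sink whose rim stands proud of the worktop, and the worktop's front edge is near x = 0.4 m at y = 0.
- thermometer: The loose probe thermometer (0.05 kg, 146 mm long overall) inside the tube; origin 70 mm from the steel tip, 9 mm below thermo_center; x axis points from the steel tip to the handle end. As found it lies in the tube with its handle towards the mouth, the handle end 12 to 24 mm inside the mouth.
- thermo_center (a point): Point about mid-length of the thermometer on its long axis. The orange rectangular handle, 72 mm long, 20 mm wide and 18 mm thick, reaches from 2 mm behind this point to 70 mm ahead of it along x and ends in a rounded black rubber bumper, 16 mm in diameter, 6 mm further; the steel stem, 6 mm in diameter, reaches 70 mm the other way.
- handle_end (a point): Tip of the rounded black rubber bumper on the end of the thermometer's orange handle (it comes out of the tube first). Stood on the worktop at a slant of 45 degrees or steeper the rubber holds without skidding, so the worktop can stop the handle; flatter it may skid.
- board: Wooden chopping board, fixed, lying on the worktop: 230 mm along its x, 340 mm along its y, top 22 mm above the worktop; origin at the centre of its underside.
- lemon: Bystander: a yellow lemon about 77x51x52 mm, loose; origin at the middle of its underside as found.
- garlic: Bystander: a garlic bulb about 56x56x56 mm, loose; origin at the middle of its underside.
- cup: Bystander: a white espresso cup with a handle, 62x88x50 mm, loose; origin at the middle of its underside.

How it is judged (in metres and radians):
On the way, in this order (a step that is already met when the one before it is completed fails the run):
1. the tube is tipped mouth-down (20 degrees or more) with the handle 20 to 130 mm out of the mouth (angle between tube's own x axis and vertical above 1.92 rad and x of handle_end in the frame of tube_mouth between 0.02 and 0.13 m), for 0.1 s.
2. the tube lies flat on the worktop, let go and still, with the handle 15 to 130 mm out of the mouth (angle between tube's own x axis and vertical between 1.49 and 1.65 rad and height (world z) of tube_center below 0.024 m and linear speed of tube below 0.02 m/s and contact force between the fingers and tube below 0.05 N and x of handle_end in the frame of tube_mouth between 0.015 and 0.13 m), for 0.2 s.
3. the thermometer is held by the fingers, fully out of the tube (contact force between the fingers and thermometer above 0.5 N and distance between thermo_center and tube_center above 0.158 m), for 0.1 s.
At the end, for the whole second after the job is handed in: The thermometer lies flat (within 8 degrees) and still on the chopping board, its middle at least 15 mm inside the board's edges, and the empty tube lies flat (within 4 degrees) and still on the worktop (x of thermo_center in the frame of board between -0.1 and 0.1 m and y of thermo_center in the frame of board between -0.155 and 0.155 m and height (world z) of thermo_center between 0.024 and 0.04 m and angle between thermometer's own x axis and vertical between 1.42 and 1.72 rad and contact force between thermometer and board above 0.1 N and linear speed of each of thermometer, tube below 0.02 m/s and angle between tube's own x axis and vertical between 1.49 and 1.65 rad and height (world z) of tube_center below 0.024 m); the robot touches nothing.
It fails at once if the lemon was pushed more than 30 mm (distance of lemon from where it was at the start of the episode above 0.03 m).
It fails at once if the garlic was pushed more than 30 mm (distance of garlic from where it was at the start of the episode above 0.03 m).
It fails at once if the cup was pushed more than 30 mm (distance of cup from where it was at the start of the episode above 0.03 m).
It fails at once if the thermometer, out of the tube and not held, fell from more than about 30 mm above the board (distance between thermo_center and tube_center above 0.15 m and contact force between the fingers and thermometer below 0.01 N and height (world z) of thermo_center above 0.062 m and linear speed of thermometer above 0.25 m/s).
It also fails if it takes over 69 s, if anything falls off the work surface, if the arm or the gripper's body presses on something with over 40 N, if the wrist force passes 120 N, or if a joint passes its speed limit or range.

## Robot

A 6-joint arm with a two-finger parallel gripper is mounted at the origin on a cart in front of the work surface, level with it; the furniture and walls round the work are solid. World frame = base frame: x ahead of the robot, y to its left, z up, the work surface at z = 0. Lengths are in mm, angles in rad, forces in N, time in s.
With the tool pointing down it reaches from about 350 to 975 mm from the base axis. Payload 7.1 kg.
Tool frame: the origin (TCP) lies at the very end of the fingers, on their centre line; the grasp point (between the pads) lies ctrl.hold_point_z behind it (ctrl.hold_point_z is the distance from the TCP to the grasp point, in mm); z points along the fingers, y is the line along which they close (so a half turn about z gives the same grasp; the last joint's range is limited). The gripper opens to 88 mm and grips with 3 to 60 N. Pads are 20 mm wide; open, the fingers measure 115 mm over their backs; the gripper's body (75 mm by 178 mm) begins 61 mm behind the grasp point.
Start: joints at [-1.281, 0.423, 1.63, -0, 1.089, -0.019], TCP at [189.965, -595.414, 222.675] pointing down, gripper open.
Joint ranges: [-3, 3], [-0.9, 2.11], [0.09, 2.58], [-1.31, 4.45], [0.11, 2.69], [-2.54, 2.54]. Speed limits (rad/s): [2.39, 2.39, 3.01, 3.14, 3.14, 3.14].

## Interface

Orientations are given as a rotation vector (axis times angle).
In Python, from workcell import ctrl gives the robot as it stands. The module is installed in compiled form; this text tells all that it offers.
- The arm moves only by the shell command python3 -m creep 'ROWS'. ROWS is JSON, a list of rows, each an object with "translation": the shift along the tool's x, y, z in mm, a list of three; "angular": the turn, a rotation vector about the tool's x, y, z in rad, a list of three; "jaw": the opening, from 0 (shut) to 1 (fully open). A call has exactly 8 rows; each row is the pose to reach, as a shift and turn from the pose commanded when the call began, along the tool's axes at that moment; what a row does not reach only later rows make up. A row lasts 1/8 s, in which the tool goes at most 62.5 mm and 10.7 degrees, less where a joint would pass 70% of its speed; a pose out of reach is approached as far as the arm can. A call with a gripper value outside its range is refused whole. The fingers move at their own pace and stop on an object; the grip force is fixed at half the most. Time passes only in rows, so rows that repeat a pose let the fingers close, or fill a call up. It gives the time, the measured TCP pose, the force, the opening and the grip force at its end, in the units of the state.
- ctrl.get_obs(): the state, without advancing time (a new reading comes with each control period).
- ctrl.get_image(name): name is "scene" or "top"; returns the picture (480x640x3 uint8, red, green, blue); there is no depth.
- ctrl.camera_info(name): a dict with "camera_matrix" (3x3 intrinsics, pixels), "world_from_camera" (4x4, takes a point from camera to world coordinates). Camera axes: x right, y up, looking along -z (the intrinsics and any distortion apply to the point x, -y, -z); pixel columns grow to the right and rows downward; lengths in mm; the calibration is good to about 2 mm. A picture is of the moment at which its call begins. camera_info takes no time and is no camera call.
- ctrl.close_job(): hands the job in; it is judged then, once.
Trained networks look in the newest picture that a camera, given by its name, has taken for a name from the list of things; names that differ only in an ending like _2 or _b are one class to them, and where a whole thing is asked for, a point or a joint stands for the part that bears it (a point fixed in the world has none). Each returns a list of dicts, best first, with "score" (0 to 1); they miss things now and then, are a little off and sometimes report something else, mostly with a low value. They report only what shows in the picture. A call takes as long as a camera call.
- ctrl.look_for(camera, label): "rect" ([left, top, right, bottom] in pixels, round what is visible of it).
The state is a dict: "t": time; "qpos": joint angles; "qvel": joint speeds; "joint_torque": joint torques, N m; "ee_pos": TCP position; "orientation": TCP orientation; "ft_force": force on the tool from outside, world axes, zero at the start; "moment": the same for the moment, N m; "width": finger opening in mm; "grasp_force": force on a finger pad.
Only numpy, scipy, OpenCV 4.12 (cv2) and the standard library are available. Lean on these libraries where they do the work, as an engineer would, in place of code of your own. Each camera call takes 0.05 s, during which the arm holds its last target. There are 200 camera calls.

## Working session

There is one attempt and no reset: what is moved stays moved. The work goes in short steps, Python scripts to look and compute and a shell command to move; the robot and the scene stay as the last step left them, time stands still between calls to the robot, and variables do not carry over. Pictures are saved under pics/ and viewed, at most 10 in all, crops included, and the job is handed in when it is done.

```bash
mkdir -p pics; cat > h.py <<'E'
import numpy as np, cv2
from workcell import ctrl
from scipy.spatial.transform import Rotation as R
def ray(cam,u,v):
    i=ctrl.camera_info(cam);K=np.array(i["camera_matrix"]);T=np.array(i["world_from_camera"])
    d=np.linalg.inv(K)@[u,v,1]; d=T[:3,:3]@(d*[1,-1,-1]); return T[:3,3],d
def plane(cam,u,v,z):
    o,d=ray(cam,u,v); return o+d*(z-o[2])/d[2]
def save(cam,name):
    im=np.array(ctrl.get_image(cam)); cv2.imwrite(f"pics/{name}.png",im[:,:,::-1]); return im
E
python3 - <<'E'
from h import *
print(ctrl.hold_point_z)
o=ctrl.get_obs();print(o)
for c in("top","scene"):
    save(c,c+"0");print(c,ctrl.camera_info(c))
    for l in("tube","tube_mouth","board","lemon","garlic","cup"):
        r=ctrl.look_for(c,l)
        for x in r[:2]: print(l,np.round(x["rect"]),round(x["score"],2), np.round(plane(c,(x["rect"][0]+x["rect"][2])/2,(x["rect"][1]+x["rect"][3])/2,25)))
E
```

```text
18.700000000000003
{'t': 0.0, 'qpos': array([-1.28103055e+00,  4.23864074e-01,  1.63067991e+00,  8.64072080e-06,
        1.08860365e+00, -1.89862412e-02]), 'qvel': array([-0.0013776 ,  0.00034765,  0.00082719,  0.00022128,  0.00069525,
        0.00012643]), 'joint_torque': array([ 5.43505357e-04, -5.44619751e+01, -2.73663604e+01,  6.44770707e-02,
        2.28203548e-02, -1.40286047e-04]), 'ee_pos': array([ 189.79455228, -594.9012226 ,  221.89116038]), 'orientation': array([-3.10270930e+00, -4.82819173e-01,  3.17621349e-04]), 'ft_force': array([-0.05092391,  0.56686047,  0.36621902]), 'moment': array([0.03203928, 0.00111243, 0.06036176]), 'grasp_force': 0.0, 'width': 87.80542597737}
top {'camera_matrix': array([[526.70256239,   0.        , 319.1502214 ],
       [  0.        , 526.70256239, 233.69975904],
       [  0.        ,   0.        ,   1.        ]]), 'world_from_camera': array([[-1.04550195e-02,  9.92738958e-01, -1.19833444e-01,
         4.96005613e+02],
       [-9.99897959e-01, -1.15458489e-02, -8.41218670e-03,
         9.89742976e+01],
       [-9.73468429e-03,  1.19733266e-01,
[... 641 characters left out ...]
y([[-8.53408362e-01,  3.40108759e-01, -3.94993923e-01,
         6.94310883e+01],
       [-5.21120654e-01, -5.40303194e-01,  6.60685797e-01,
         9.85439405e+02],
       [ 1.12885487e-02,  7.69674276e-01,  6.38336963e-01,
         9.40103265e+02],
       [ 0.00000000e+00,  0.00000000e+00,  0.00000000e+00,
         1.00000000e+00]])}
tube [254. 274. 326. 325.] 0.68 [576. 248.  25.]
tube_mouth [345. 181. 482. 254.] 0.7 [ 464. -183.   25.]
tube_mouth [254. 272. 324. 320.] 0.64 [584. 241.  25.]
board [344. 180. 482. 256.] 0.76 [ 465. -179.   25.]
lemon [218. 311. 250. 337.] 0.71 [638. 373.  25.]
garlic [230. 239. 252. 260.] 0.91 [773. 168.  25.]
cup [308. 208. 330. 230.] 0.91 [674. -43.  25.]
```

View pics/top0.png

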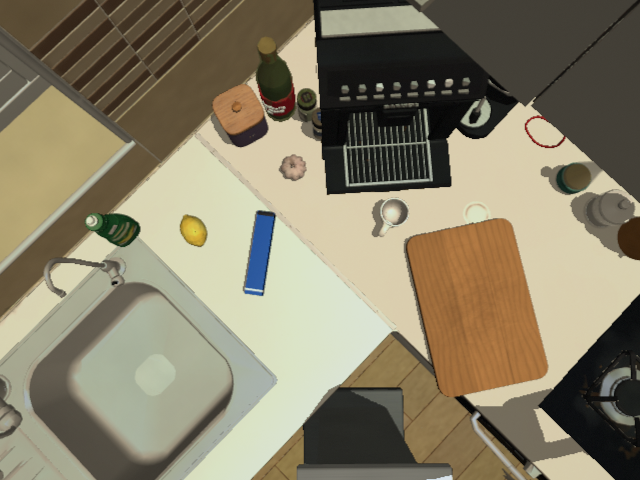

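```bash
python3 - <<'E'
from h import *
im=cv2.imread("pics/top0.png")
hsv=cv2.cvtColor(im,cv2.COLOR_BGR2HSV)
m=cv2.inRange(hsv,(95,80,40),(130,255,255)); w=np.zeros_like(m); w[195:310,230:290]=m[195:310,230:290]
c=max(cv2.findContours(w,0,1)[0],key=cv2.contourArea)
b=cv2.boxPoints(cv2.minAreaRect(c));print(b,[np.round(plane("top",*p,30)) for p in b])
cv2.imwrite("pics/crop0.png",cv2.resize(im[190:310,220:300],None,fx=5,fy=5,interpolation=cv2.INTER_CUBIC))
E
```

```text
[[244.86218 286.873  ]
 [256.92706 210.46217]
 [275.1568  213.34055]
 [263.09192 289.75134]] [array([519., 264.,  30.]), array([680., 240.,  30.]), array([673., 201.,  30.]), array([513., 226.,  30.])]
```

View pics/crop0.png

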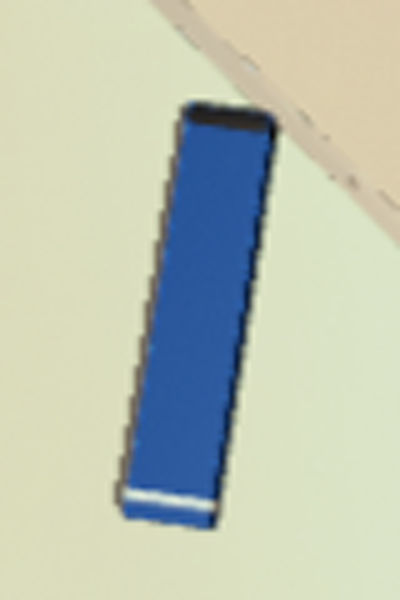

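The top view shows the tube from its white-banded mouth at about (253.6, 294), on the robot side, to its black cap at (266, 212). The lemon is at (194, 231), the garlic at (292, 167) and the cup at (392, 212). The board runs from (405, 216) to (548, 396).

```bash
cat >> h.py <<'E'
def rel(pos,Rw,o=None):
    o=o or ctrl.get_obs(); R0=R.from_rotvec(o["orientation"])
    return np.round(R0.inv().apply(np.array(pos)-o["ee_pos"]),1), np.round((R0.inv()*Rw).as_rotvec(),3)
def tool(xax,tilt=0):
    # base: tool z down, tool x = tube axis dir (horizontal); tilt: mouth down (tool x dips)
    x=np.array([xax[0],xax[1],0.]);x/=np.linalg.norm(x);z=np.array([0,0,-1.])
    t=np.radians(tilt); X=x*np.cos(t)+z*np.sin(t); Z=z*np.cos(t)-x*np.sin(t)
    return R.from_matrix(np.c_[X,np.cross(Z,X),Z])
E
python3 - <<'E'
from h import *
m=plane("top",253.6,293.9,36);c=plane("top",266.1,212.3,36);print(m,c,(m+c)/2,np.linalg.norm(m-c))
a=m-c; ctr=(m+c)/2
print(rel([ctr[0],ctr[1],150],tool(a)), np.degrees(np.arctan2(a[1],a[0])))
E
```

```text
[504.35244316 245.02430996  36.        ] [674.7553957 219.4418361  36.       ] [589.55391943 232.23307303  36.        ] 172.3125915440171
(array([ 632.2, -667.1,   72.7]), array([-0.   , -0.   , -2.684])) 171.4619899021562
```

```bash
python3 -m creep '[{"translation":[40,-42,0],"angular":[0,0,-0.17],"jaw":1},{"translation":[80,-84,0],"angular":[0,0,-0.34],"jaw":1},{"translation":[120,-126,0],"angular":[0,0,-0.51],"jaw":1},{"translation":[160,-168,0],"angular":[0,0,-0.68],"jaw":1},{"translation":[200,-210,0],"angular":[0,0,-0.85],"jaw":1},{"translation":[240,-252,0],"angular":[0,0,-1.02],"jaw":1},{"translation":[280,-294,0],"angular":[0,0,-1.19],"jaw":1},{"translation":[320,-336,0],"angular":[0,0,-1.36],"jaw":1}]'
python3 - <<'E'
from h import *
a=[-170.4,25.6];print(rel([589.5,232.2,150],tool(a)),ctrl.get_obs()["qpos"])
E
```

```text
t: 1.7
ee_pos: [393.5, -176.5, 223.1]
orientation: [2.103, 2.332, 0.001]
ft_force: [1.1, -1.0, -0.5]
width: 87.9
grasp_force: 0.0
(array([386.3, 237. ,  73.1]), array([ 0.000e+00,  1.000e-03, -1.318e+00])) [-4.49179343e-01  1.32369640e-01  2.03863175e+00  2.48856158e-05
  9.69385124e-01 -5.52519998e-01]
```

```bash
python3 -m creep '[{"translation":[50,31,5],"angular":[0,0,-0.17],"jaw":1},{"translation":[100,62,10],"angular":[0,0,-0.34],"jaw":1},{"translation":[150,93,20],"angular":[0,0,-0.51],"jaw":1},{"translation":[200,124,30],"angular":[0,0,-0.68],"jaw":1},{"translation":[250,155,45],"angular":[0,0,-0.85],"jaw":1},{"translation":[300,186,55],"angular":[0,0,-1.02],"jaw":1},{"translation":[350,217,65],"angular":[0,0,-1.19],"jaw":1},{"translation":[386,237,73],"angular":[0,0,-1.318],"jaw":1}]'
python3 - <<'E'
from h import *
a=[-170.4,25.6];print(rel([589.5,232.2,4],tool(a)),ctrl.get_obs()["qpos"])
E
```

```text
t: 2.7
ee_pos: [591.7, 231.8, 149.2]
orientation: [0.234, 3.132, 0.0]
ft_force: [-0.6, -0.3, 0.5]
width: 88.0
grasp_force: 0.0
(array([  2.3,   0. , 145.2]), array([0., 0., 0.])) [ 3.54596046e-01  5.24242487e-01  1.65572276e+00  7.72243031e-05
  9.61048609e-01 -1.06735543e+00]
```

```bash
python3 -m creep '[{"translation":[0,0,40],"angular":[0,0,0],"jaw":1},{"translation":[1,0,80],"angular":[0,0,0],"jaw":1},{"translation":[2,0,115],"angular":[0,0,0],"jaw":1},{"translation":[2,0,135],"angular":[0,0,0],"jaw":1},{"translation":[2,0,145],"angular":[0,0,0],"jaw":1},{"translation":[2,0,145],"angular":[0,0,0],"jaw":1},{"translation":[2,0,145],"angular":[0,0,0],"jaw":0.2},{"translation":[2,0,145],"angular":[0,0,0],"jaw":0.2}]'
python3 -m creep '[{"translation":[0,0,0],"angular":[0,0,0],"jaw":0.2},{"translation":[0,0,0],"angular":[0,0,0],"jaw":0.2},{"translation":[0,0,0],"angular":[0,0,0],"jaw":0.2},{"translation":[0,0,0],"angular":[0,0,0],"jaw":0.2},{"translation":[0,0,-30],"angular":[0,0,0],"jaw":0.2},{"translation":[0,0,-70],"angular":[0,0,0],"jaw":0.2},{"translation":[0,0,-120],"angular":[0,0,0],"jaw":0.2},{"translation":[0,0,-120],"angular":[0,0,0],"jaw":0.2}]'
python3 - <<'E'
from h import *
save("top","t1");print(ctrl.get_obs())
E
```

```text
t: 3.7
ee_pos: [589.6, 229.8, 5.8]
orientation: [0.243, 3.13, 0.001]
ft_force: [-0.5, 0.1, -0.7]
width: 71.2
grasp_force: 0.0
t: 4.7
ee_pos: [591.3, 230.5, 128.5]
orientation: [0.242, 3.126, 0.005]
ft_force: [-0.9, -0.1, -2.8]
width: 35.8
grasp_force: 30.0
{'t': 4.75, 'qpos': array([ 3.52906551e-01,  5.49982311e-01,  1.67538868e+00,  2.72781636e-07,
        9.13269221e-01, -1.06305991e+00]), 'qvel': array([ 0.00015165,  0.04464409,  0.03755172,  0.00104847, -0.00546084,
        0.00084435]), 'joint_torque': array([ 8.91151809e-03, -6.18734837e+01, -2.57012808e+01,  2.16412026e-02,
        1.09981697e-01,  7.11780303e-04]), 'ee_pos': array([589.61544459, 229.8522109 , 126.12009809]), 'orientation': array([2.42756036e-01, 3.12950770e+00, 1.93332909e-03]), 'ft_force': array([ 0.26977371, -1.15475141, -2.83925952]), 'moment': array([ 0.01950262, -0.1201648 ,  0.02378784]), 'grasp_force': 29.999818056821823, 'width': 35.806667185813374}
```

```bash
python3 - <<'E'
import cv2
im=cv2.imread("pics/t1.png");cv2.imwrite("pics/t1c.png",cv2.resize(im[150:330,180:360],None,fx=3,fy=3))
E
```

```text
(no output)
```

View pics/t1c.png

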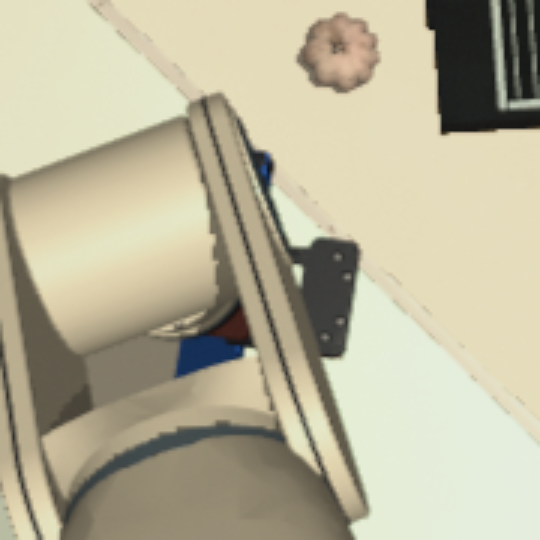

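The tube is held 35.8 mm across, with its blue mouth end showing at crop (210, 355). The garlic hasn't moved. Next I'll work out the tipping poses, pivoting about the point where the bumper meets the worktop.

```bash
cat >> h.py <<'E'
AX=np.array([-170.4,25.6,0]);AX/=np.linalg.norm(AX)
OFF=12.2
def pose(th,e,P=(475,249),dz=0):
    Rt=tool(AX,th);M=Rt.as_matrix();t=np.radians(th)
    s=np.array([P[0],P[1],8.+dz])            # bumper sphere centre
    c=s-M[:,0]*(80+e)-M[:,2]*5
    return c+M[:,2]*OFF,Rt
def rows(p0,lst):
    R0=p0[1]
    for l in lst:
        q=pose(*l); print(l,np.round(R0.inv().apply(q[0]-p0[0]),1).tolist(),np.round((R0.inv()*q[1]).as_rotvec(),3).tolist(),np.round(q[0]))
E
python3 - <<'E'
from h import *
o=ctrl.get_obs();rows((o["ee_pos"],R.from_rotvec(o["orientation"])),[(12,45)])
rows(pose(12,45),[(t,45) for t in (18,24,30,36,42,48,54)])
E
```

```text
(12, 45) [-7.3, 1.8, 99.2] [0.001, -0.207, -0.006] [597. 231.  27.]
(18, 45) [-0.1, -0.0, -13.1] [-0.0, -0.105, -0.0] [595. 231.  40.]
(24, 45) [1.2, 0.0, -26.1] [-0.0, -0.209, 0.0] [591. 232.  52.]
(30, 45) [3.9, 0.0, -39.0] [-0.0, -0.314, -0.0] [586. 232.  64.]
(36, 45) [7.9, 0.0, -51.5] [-0.0, -0.419, -0.0] [579. 233.  76.]
(42, 45) [13.1, 0.0, -63.5] [-0.0, -0.524, -0.0] [572. 234.  86.]
(48, 45) [19.6, 0.0, -74.8] [-0.0, -0.628, -0.0] [563. 236.  96.]
(54, 45) [27.3, 0.0, -85.5] [0.0, -0.733, -0.0] [553. 237. 105.]
```

```bash
python3 -m creep '[{"translation":[-2,0,20],"angular":[0,-0.05,0],"jaw":0.2},{"translation":[-3,1,40],"angular":[0,-0.10,0],"jaw":0.2},{"translation":[-5,1,60],"angular":[0,-0.15,0],"jaw":0.2},{"translation":[-6,2,80],"angular":[0,-0.19,0],"jaw":0.2},{"translation":[-7,2,93],"angular":[0,-0.207,0],"jaw":0.2},{"translation":[-7,2,99],"angular":[0,-0.207,0],"jaw":0.2},{"translation":[-7,2,99],"angular":[0,-0.207,0],"jaw":0.2},{"translation":[-7,2,99],"angular":[0,-0.207,0],"jaw":0.2}]'
python3 -m creep '[{"translation":[0,0,-13],"angular":[0,-0.105,0],"jaw":0.2},{"translation":[1,0,-26],"angular":[0,-0.209,0],"jaw":0.2},{"translation":[4,0,-39],"angular":[0,-0.314,0],"jaw":0.2},{"translation":[8,0,-51],"angular":[0,-0.419,0],"jaw":0.2},{"translation":[13,0,-63],"angular":[0,-0.524,0],"jaw":0.2},{"translation":[20,0,-75],"angular":[0,-0.628,0],"jaw":0.2},{"translation":[27,0,-85],"angular":[0,-0.733,0],"jaw":0.2},{"translation":[27,0,-85],"angular":[0,-0.733,0],"jaw":0.2}]'
python3 - <<'E'
from h import *
o=ctrl.get_obs();print(o["qpos"],o["ee_pos"],o["ft_force"])
M=R.from_rotvec(o["orientation"]).as_matrix();print(np.degrees(np.arcsin(-M[2,0])))
im=save("scene","s2");
cv2.imwrite("pics/s2c.png",cv2.resize(im[180:400,170:400,::-1],None,fx=2.5,fy=2.5))
E
```

```text
t: 5.75
ee_pos: [596.4, 230.5, 25.8]
orientation: [0.227, 2.926, -0.023]
ft_force: [-0.1, 0.6, -2.0]
width: 36.2
grasp_force: 30.0
t: 6.75
ee_pos: [549.8, 291.7, 183.3]
orientation: [0.231, 2.333, -0.174]
ft_force: [-0.1, 0.6, -1.6]
width: 35.9
grasp_force: 30.0
[ 0.78523945  0.43747561  2.017704   -1.31017566  0.70680307  0.47644397] [549.80001572 291.72225135 183.29282014] [-0.12344587  0.63838139 -1.62678845]
45.855995875166016
```

View pics/s2c.png

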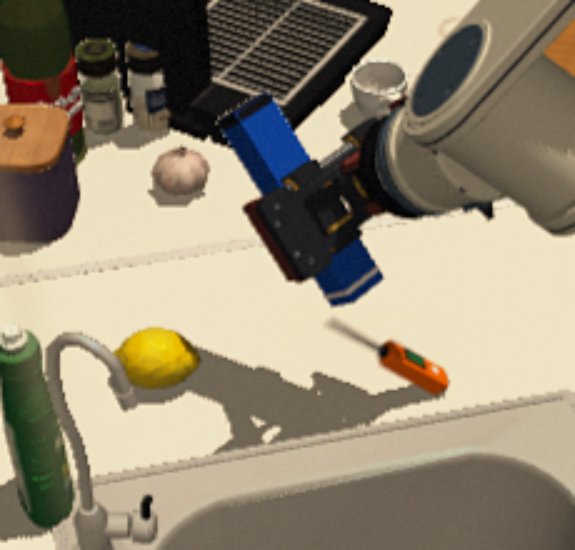

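The commanded tip ran joint 4 into its limit. The tube swung high and the thermometer slid right out, and it is now near crop (415, 365). I'll look again, then put the tube down, reinsert the thermometer, and tip in the arm's radial plane, where joint 4 stays at 0.

```bash
python3 - <<'E'
from h import *
im=save("scene","s3"); im2=save("top","t3")
for c in("scene","top"):
  for l in("thermometer","handle_end","lemon","garlic"):
    for x in ctrl.look_for(c,l)[:2]:
        r=x["rect"];print(c,l,np.round(r),round(x["score"],2),np.round(plane(c,(r[0]+r[2])/2,(r[1]+r[3])/2,9 if l[0] in"th" else 25)))
a=cv2.resize(im[260:350,270:400],None,fx=3,fy=3);b=cv2.resize(im2[200:400,180:340],None,fx=2.5,fy=2.5)
H=max(a.shape[0],b.shape[0]);C=np.zeros((H,a.shape[1]+b.shape[1],3),np.uint8);C[:a.shape[0],:a.shape[1]]=a;C[:b.shape[0],a.shape[1]:]=b
cv2.imwrite("pics/c3.png",C[:,:,::-1]);print(C.shape)
E
```

```text
scene thermometer [284. 326. 348. 341.] 0.65 [481. 289.   9.]
scene handle_end [286. 325. 352. 340.] 0.67 [477. 284.   9.]
scene lemon [218. 314. 251. 338.] 0.8 [633. 376.  25.]
scene lemon [234. 239. 254. 258.] 0.52 [769. 162.  25.]
scene garlic [233. 238. 252. 257.] 0.75 [774. 160.  25.]
top thermometer [226. 304. 251. 331.] 0.42 [456. 280.   9.]
top lemon [177. 215. 206. 248.] 0.71 [638. 380.  25.]
top garlic [283. 157. 309. 179.] 0.78 [772. 157.  25.]
(500, 790, 3)
```

View pics/c3.png

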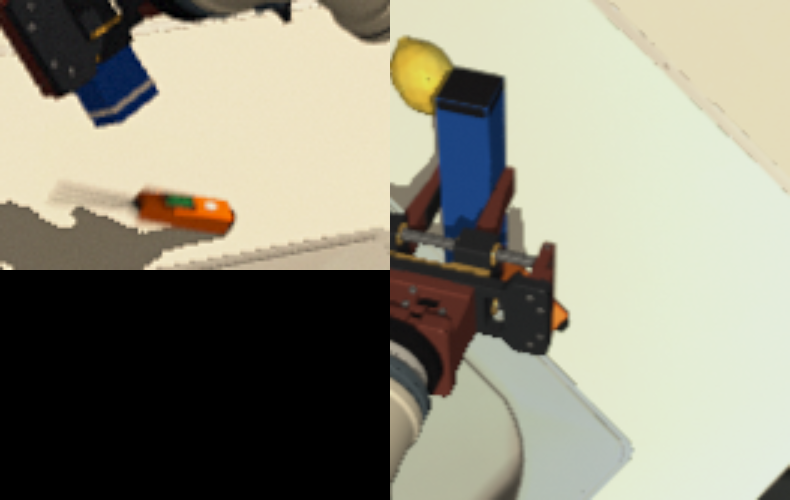

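The thermometer lies near (480, 285) and was still settling when the picture was taken. The lemon and garlic haven't moved. I'll bring the tube upright, then set it down with its axis in the radial direction.

```bash
python3 - <<'E'
from h import *
print(rel([570,180,190],tool([-620,-110])))
E
```

```text
(array([ -32. , -103. ,   29.3]), array([-0.213,  0.778, -0.354]))
```

```bash
python3 -m creep '[{"translation":[-6,-20,6],"angular":[-0.03,0.12,-0.05],"jaw":0.2},{"translation":[-12,-40,12],"angular":[-0.07,0.26,-0.12],"jaw":0.2},{"translation":[-18,-58,18],"angular":[-0.11,0.39,-0.18],"jaw":0.2},{"translation":[-24,-78,24],"angular":[-0.15,0.54,-0.24],"jaw":0.2},{"translation":[-29,-95,27],"angular":[-0.19,0.68,-0.31],"jaw":0.2},{"translation":[-32,-103,29],"angular":[-0.213,0.778,-0.354],"jaw":0.2},{"translation":[-32,-103,29],"angular":[-0.213,0.778,-0.354],"jaw":0.2},{"translation":[-32,-103,29],"angular":[-0.213,0.778,-0.354],"jaw":0.2}]'
python3 - <<'E'
from h import *
print(ctrl.get_obs()["qpos"]);print(rel([620,110,40],tool([-620,-110])),rel([620,110,6.5],tool([-620,-110])))
save("top","t4")
for l in("thermometer","handle_end"):
    for x in ctrl.look_for("top",l)[:2]:
        r=x["rect"];print(l,np.round(r),round(x["score"],2),np.round(plane("top",(r[0]+r[2])/2,(r[1]+r[3])/2,9)))
E
```

```text
t: 8.3
ee_pos: [571.8, 179.5, 191.1]
orientation: [0.276, -3.129, -0.004]
ft_force: [1.0, 0.2, -1.4]
width: 35.6
grasp_force: 30.0
[ 0.28309873  0.42289653  1.71299048  0.00268397  1.00568044 -1.46487997]
(array([-35.4, -77.2, 151. ]), array([ 0.002, -0.   ,  0.   ])) (array([-35.4, -77.2, 184.5]), array([ 0.002, -0.   ,  0.   ]))
handle_end [179. 215. 198. 246.] 0.73 [641. 390.   9.]
```

```bash
python3 -m creep '[{"translation":[-12,-26,50],"angular":[0,0,0],"jaw":0.2},{"translation":[-24,-52,100],"angular":[0,0,0],"jaw":0.2},{"translation":[-35,-77,145],"angular":[0,0,0],"jaw":0.2},{"translation":[-35,-77,165],"angular":[0,0,0],"jaw":0.2},{"translation":[-35,-77,178],"angular":[0,0,0],"jaw":0.2},{"translation":[-35,-77,184.5],"angular":[0,0,0],"jaw":0.2},{"translation":[-35,-77,184.5],"angular":[0,0,0],"jaw":0.2},{"translation":[-35,-77,184.5],"angular":[0,0,0],"jaw":1}]'
python3 -m creep '[{"translation":[0,0,0],"angular":[0,0,0],"jaw":1},{"translation":[0,0,0],"angular":[0,0,0],"jaw":1},{"translation":[0,0,0],"angular":[0,0,0],"jaw":1},{"translation":[0,0,-40],"angular":[0,0,0],"jaw":1},{"translation":[0,0,-100],"angular":[0,0,0],"jaw":1},{"translation":[0,-40,-150],"angular":[0,0,0],"jaw":1},{"translation":[0,-100,-180],"angular":[0,0,0],"jaw":1},{"translation":[0,-150,-200],"angular":[0,0,0],"jaw":1}]'
python3 - <<'E'
from h import *
print(ctrl.get_obs()["ee_pos"])
im=save("top","t5");s=save("scene","s5")
for c in("top","scene"):
  for l in("thermometer","tube"):
    for x in ctrl.look_for(c,l)[:2]:
        r=x["rect"];print(c,l,np.round(r),round(x["score"],2),np.round(plane(c,(r[0]+r[2])/2,(r[1]+r[3])/2,9)))
a=cv2.resize(im[190:390,200:360],None,fx=2.5,fy=2.5);b=cv2.resize(s[240:350,220:400],None,fx=2.2,fy=2.2)
C=np.zeros((500,800,3),np.uint8);C[:,:400]=a;C[:b.shape[0],400:400+b.shape[1]]=b
cv2.imwrite("pics/c5.png",C[:,:,::-1])
E
```

```text
t: 9.45
ee_pos: [618.6, 111.7, 7.4]
orientation: [-0.278, 3.127, 0.001]
ft_force: [-0.1, -1.1, -0.1]
width: 42.6
grasp_force: 0.0
t: 10.45
ee_pos: [644.6, -38.0, 207.9]
orientation: [-0.278, 3.127, 0.001]
ft_force: [1.2, 0.3, -1.6]
width: 88.0
grasp_force: 0.0
[644.57242368 -37.95788024 207.93513908]
top thermometer [204. 286. 252. 330.] 0.96 [475. 302.   9.]
top tube [301. 200. 333. 279.] 0.67 [619. 113.   9.]
scene thermometer [276. 327. 349. 348.] 0.72 [481. 304.   9.]
scene tube [270. 247. 343. 283.] 0.89 [616. 114.   9.]
```

View pics/c5.png

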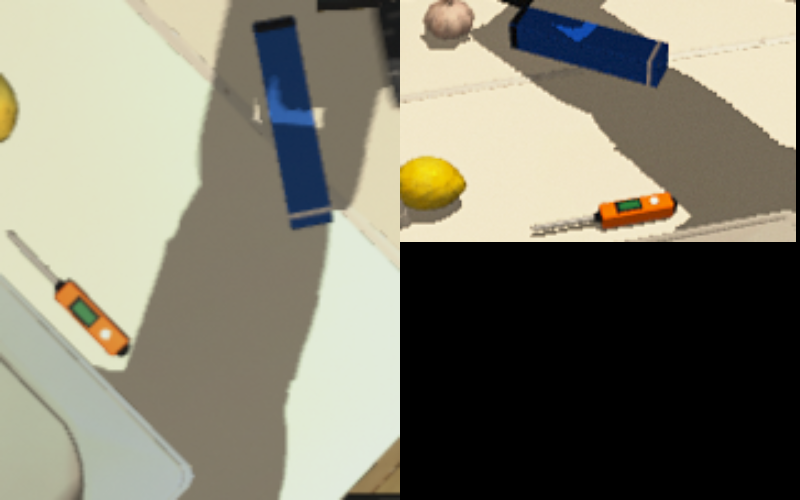

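The thermometer lies flat and clear, with its tip at px (203.6, 283.2) and handle end at (249.6, 330.8), beside the sink rim. The tube is flat, with its mouth at (324.8, 279.4) and cap at (309.2, 198).

```bash
python3 - <<'E'
from h import *
tip=plane("top",203.6,283.2,9);he=plane("top",249.6,331.2,9);print(tip,he,np.linalg.norm(he-tip))
m=plane("top",324.8,279.4,36);c=plane("top",309.2,198,36);print("tube",m,c,(m+c)/2,np.degrees(np.arctan2(*(m-c)[1::-1])),np.linalg.norm(m-c))
d=(he-tip)/np.linalg.norm(he-tip);mid=(he+tip)/2
g=mid-3*d+55*d   # thermo_center is 70 from tip =3 behind mid
print("g",g,np.degrees(np.arctan2(d[1],d[0])));print(rel([g[0],g[1],100],tool(d)),rel([g[0],g[1],6],tool(d)))
E
```

```text
[528.26760939 355.09407549   9.        ] [426.8102398  256.69114824   9.        ] 141.3390743352472
tube [532.63527707  97.54375549  36.        ] [704.2079279  128.45009626  36.        ] [618.42160248 112.99692588  36.        ] -169.78850150309006 174.33409424330378
g [440.21178599 269.68923187   9.        ] -135.87557676283447
(array([146. , 336.4, 105.7]), array([ 0.002, -0.001, -0.593])) (array([145.9, 336.3, 199.7]), array([ 0.002, -0.001, -0.593]))
```

```bash
python3 -m creep '[{"translation":[22,50,10],"angular":[0,0,-0.09],"jaw":0.45},{"translation":[44,100,25],"angular":[0,0,-0.18],"jaw":0.45},{"translation":[66,150,40],"angular":[0,0,-0.27],"jaw":0.45},{"translation":[88,200,55],"angular":[0,0,-0.36],"jaw":0.45},{"translation":[110,250,75],"angular":[0,0,-0.45],"jaw":0.45},{"translation":[131,300,95],"angular":[0,0,-0.54],"jaw":0.45},{"translation":[146,336,106],"angular":[0,0,-0.593],"jaw":0.45},{"translation":[146,336,106],"angular":[0,0,-0.593],"jaw":0.45}]'
python3 - <<'E'
from h import *
print(rel([441,270.5,6],tool([-101.5,-98.4])))
E
```

```text
t: 11.75
ee_pos: [437.9, 270.6, 98.6]
orientation: [1.187, -2.905, -0.0]
ft_force: [0.8, -0.6, -0.2]
width: 39.8
grasp_force: 0.0
(array([-2.4, -2.3, 92.6]), array([ 0.001, -0.003,  0.006]))
```

```bash
python3 -m creep '[{"translation":[-1,-1,30],"angular":[0,0,0],"jaw":0.45},{"translation":[-1,-1,60],"angular":[0,0,0],"jaw":0.45},{"translation":[-1,-1,80],"angular":[0,0,0],"jaw":0.45},{"translation":[-1,-1,90],"angular":[0,0,0],"jaw":0.45},{"translation":[-1,-1,93],"angular":[0,0,0],"jaw":0.45},{"translation":[-1,-1,93],"angular":[0,0,0],"jaw":0.45},{"translation":[-1,-1,93],"angular":[0,0,0],"jaw":0.1},{"translation":[-1,-1,93],"angular":[0,0,0],"jaw":0.1}]'
python3 -m creep '[{"translation":[0,0,0],"angular":[0,0,0],"jaw":0.1},{"translation":[0,0,0],"angular":[0,0,0],"jaw":0.1},{"translation":[0,0,0],"angular":[0,0,0],"jaw":0.1},{"translation":[0,0,-20],"angular":[0,0,0],"jaw":0.1},{"translation":[0,0,-50],"angular":[0,0,0],"jaw":0.1},{"translation":[0,0,-70],"angular":[0,0,0],"jaw":0.1},{"translation":[0,0,-70],"angular":[0,0,0],"jaw":0.1},{"translation":[0,0,-70],"angular":[0,0,0],"jaw":0.1}]'
python3 - <<'E'
from h import *
a=np.radians(-169.8)
d=np.array([np.cos(a),np.sin(a)]);m=np.array([532,97.8])
t=m+d*(70+55+40)
print(t,rel([*t,76],tool(d)))
E
```

```text
t: 12.75
ee_pos: [443.1, 268.8, 7.7]
orientation: [-1.179, 2.91, 0.001]
ft_force: [-0.5, -0.3, -0.5]
width: 22.9
grasp_force: 0.0
t: 13.75
ee_pos: [442.3, 268.3, 76.5]
orientation: [1.179, -2.912, -0.001]
ft_force: [-0.0, -0.3, -1.3]
width: 19.7
grasp_force: 30.0
[369.60772469  68.58101785] (array([191.2, -92.8,   0.5]), array([ 0.   , -0.   ,  0.592]))
```

```bash
python3 -m creep '[{"translation":[30,-18,0],"angular":[0,0,0.1],"jaw":0.1},{"translation":[60,-36,0],"angular":[0,0,0.2],"jaw":0.1},{"translation":[90,-54,0],"angular":[0,0,0.3],"jaw":0.1},{"translation":[120,-72,0],"angular":[0,0,0.4],"jaw":0.1},{"translation":[150,-90,0],"angular":[0,0,0.5],"jaw":0.1},{"translation":[174.5,-104,0],"angular":[0,0,0.592],"jaw":0.1},{"translation":[174.5,-104,0],"angular":[0,0,0.592],"jaw":0.1},{"translation":[174.5,-104,0],"angular":[0,0,0.592],"jaw":0.1}]'
python3 - <<'E'
from h import *
o=ctrl.get_obs();print(o["ee_pos"],o["qpos"])
im=save("top","t6");s=save("scene","s6")
a=cv2.resize(im[230:390,240:400],None,fx=2.5,fy=2.5);b=cv2.resize(s[200:360,300:460],None,fx=2.5,fy=2.5)
cv2.imwrite("pics/c6.png",np.hstack([a,b])[:,:,::-1])
for w in((403,75,76),(516,95,80)):
  for c in("top","scene"):
    i=ctrl.camera_info(c);T=np.linalg.inv(i["world_from_camera"]);p=T@[*w,1];p=np.array(i["camera_matrix"])@(p[:3]*[1,-1,-1]);print(c,w,p[:2]/p[2])
E
```

```text
t: 14.75
ee_pos: [390.0, 72.7, 76.6]
orientation: [-0.28, 3.129, 0.001]
ft_force: [-0.3, 0.6, -0.7]
width: 19.7
grasp_force: 30.0
[390.03147868  72.72773533  76.59889128] [ 1.53743175e-01  3.69018845e-01  2.20919675e+00  1.45858657e-03
  5.63304339e-01 -1.59686069e+00]
top (403, 75, 76) [337.06255461 344.75452755]
scene (403, 75, 76) [394.90698546 266.45006195]
top (516, 95, 80) [326.20084578 287.05214461]
scene (516, 95, 80) [347.2050781  252.66039414]
```

View pics/c6.png

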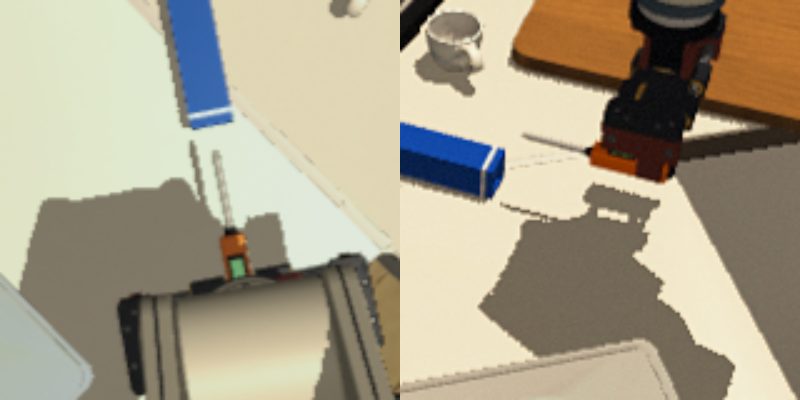

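The thermometer is held with its stem pointing at the tube. The tip is at top px (326.8, 290.8) and scene px (349.2, 254).

```bash
python3 - <<'E'
from h import *
def tri(a,b):
    o1,d1=ray("top",*a);o2,d2=ray("scene",*b);s=np.linalg.lstsq(np.c_[d1,-d2],o2-o1,rcond=None)[0]
    p,q=o1+d1*s[0],o2+d2*s[1];return (p+q)/2,np.linalg.norm(p-q)
t=tri((326.8,290.8),(349.2,254));h=tri((332.8,322.8),(376.4,261.2));print(t,h)
o=ctrl.get_obs();print(o["ee_pos"])
d=t[0]-o["ee_pos"];print(np.degrees(np.arctan2(d[1],d[0])),d)
# lateral offset of tip from tube axis
a=np.radians(-169.8);ax=np.array([np.cos(a),np.sin(a)]);n=np.array([-ax[1],ax[0]])
for p in(t[0],h[0],o["ee_pos"]):print((p[:2]-[618.4,113])@n,(p[:2]-[531.8,97.4])@ax)
print(R.from_rotvec(o["orientation"]).as_matrix()[:,0])
E
```

```text
(array([509.6449683 ,  94.39330697,  78.25345   ]), np.float64(2.2880841345937686)) (array([445.91708336,  82.90095087,  77.55624983]), np.float64(0.36958293620738425))
[390.19677739  73.103811    76.76051114]
10.10582650152825 [119.44819091  21.28949597   1.49293885]
-0.9462309915568968 22.337324343929673
-0.9207405471995724 87.09314971096963
-1.1456544294786979 143.66775408201593
[-9.83952052e-01 -1.78432459e-01 -4.66030362e-04]
```

```bash
python3 -m creep '[{"translation":[0,-1,25],"angular":[0,0,0],"jaw":0.1},{"translation":[0,-1,45],"angular":[0,0,0],"jaw":0.1},{"translation":[0,-1,58],"angular":[0,0,0],"jaw":0.1},{"translation":[0,-1,61],"angular":[0,0,0],"jaw":0.1},{"translation":[0,-1,61],"angular":[0,0,0],"jaw":0.1},{"translation":[-15,-1,61],"angular":[0,0,0],"jaw":0.1},{"translation":[-35,-1,61],"angular":[0,0,0],"jaw":0.1},{"translation":[-50,-1,61],"angular":[0,0,0],"jaw":0.1}]'
python3 -m creep '[{"translation":[-12,0,0],"angular":[0,0,0],"jaw":0.1},{"translation":[-24,0,0],"angular":[0,0,0],"jaw":0.1},{"translation":[-36,0,0],"angular":[0,0,0],"jaw":0.1},{"translation":[-48,0,0],"angular":[0,0,0],"jaw":0.1},{"translation":[-60,0,0],"angular":[0,0,0],"jaw":0.1},{"translation":[-70,0,0],"angular":[0,0,0],"jaw":0.1},{"translation":[-78,0,0],"angular":[0,0,0],"jaw":0.1},{"translation":[-78,0,0],"angular":[0,0,0],"jaw":0.1}]'
python3 -m creep '[{"translation":[0,0,3],"angular":[0,0,0],"jaw":0.1},{"translation":[0,0,3.5],"angular":[0,0,0],"jaw":0.1},{"translation":[0,0,3.5],"angular":[0,0,0],"jaw":0.5},{"translation":[0,0,3.5],"angular":[0,0,0],"jaw":0.5},{"translation":[0,0,-5],"angular":[0,0,0],"jaw":0.5},{"translation":[0,0,-40],"angular":[0,0,0],"jaw":0.5},{"translation":[0,-40,-80],"angular":[0,0,0],"jaw":0.5},{"translation":[0,-100,-110],"angular":[0,0,0],"jaw":1}]'
python3 - <<'E'
from h import *
o=ctrl.get_obs();print(o["ee_pos"])
im=save("top","t7");s=save("scene","s7")
a=cv2.resize(im[180:340,240:400],None,fx=2.5,fy=2.5);b=cv2.resize(s[200:360,260:420],None,fx=2.5,fy=2.5)
cv2.imwrite("pics/c7.png",np.hstack([a,b])[:,:,::-1])
E
```

```text
t: 15.85
ee_pos: [441.6, 80.7, 16.7]
orientation: [-0.278, 3.126, 0.001]
ft_force: [-0.3, -0.1, -0.4]
width: 19.8
grasp_force: 30.0
t: 16.85
ee_pos: [516.6, 94.2, 16.0]
orientation: [-0.279, 3.128, 0.001]
ft_force: [-0.5, 0.3, -0.5]
width: 19.9
grasp_force: 30.0
t: 17.85
ee_pos: [533.7, -0.5, 126.4]
orientation: [-0.283, 3.126, 0.001]
ft_force: [1.2, -0.3, -0.7]
width: 50.7
grasp_force: 0.0
[533.68599173  -0.53487485 126.3572821 ]
```

View pics/c7.png

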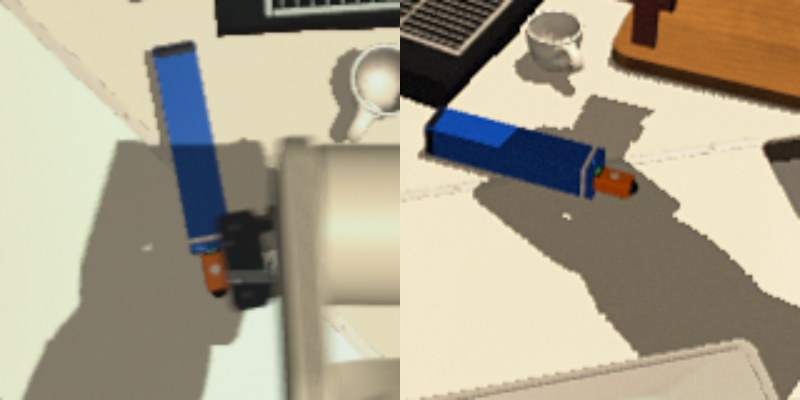

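The thermometer is back in the tube with about 40 mm of handle showing: scene crop (635, 185), mouth at (600, 172). Now I'll regrasp the tube and tip it gently in the radial plane, with the worktop as a stop.

```bash
cat >> h.py <<'E'
a_=np.radians(-169.8);AX=np.array([np.cos(a_),np.sin(a_),0])
E
python3 - <<'E'
from h import *
print(rel([618.4,113,90],tool(AX)))
E
```

```text
(array([-101.1,  101.1,   38.4]), array([-0.002,  0.008, -0.004]))
```

```bash
python3 -m creep '[{"translation":[-25,25,0],"angular":[0,0,0],"jaw":1},{"translation":[-50,50,10],"angular":[0,0,0],"jaw":1},{"translation":[-75,75,20],"angular":[0,0,0],"jaw":1},{"translation":[-101,101,30],"angular":[0,0,0],"jaw":1},{"translation":[-101,101,38],"angular":[0,0,0],"jaw":1},{"translation":[-101,101,38],"angular":[0,0,0],"jaw":1},{"translation":[-101,101,38],"angular":[0,0,0],"jaw":1},{"translation":[-101,101,38],"angular":[0,0,0],"jaw":1}]'
python3 - <<'E'
from h import *
print(rel([618.4,113,6],tool(AX)))
E
```

```text
t: 18.95
ee_pos: [614.3, 116.3, 86.5]
orientation: [-0.277, 3.129, 0.001]
ft_force: [-0.3, -0.1, 0.7]
width: 87.8
grasp_force: 0.0
(array([-3.3, -4. , 80.5]), array([ 0.001,  0.001, -0.001]))
```

```bash
python3 -m creep '[{"translation":[-3,-4,25],"angular":[0,0,0],"jaw":1},{"translation":[-3,-4,50],"angular":[0,0,0],"jaw":1},{"translation":[-3,-4,72],"angular":[0,0,0],"jaw":1},{"translation":[-3,-4,80],"angular":[0,0,0],"jaw":1},{"translation":[-3,-4,80],"angular":[0,0,0],"jaw":0.2},{"translation":[-3,-4,80],"angular":[0,0,0],"jaw":0.2},{"translation":[-3,-4,80],"angular":[0,0,0],"jaw":0.2},{"translation":[-3,-4,80],"angular":[0,0,0],"jaw":0.2}]'
python3 -m creep '[{"translation":[0,0,0],"angular":[0,0,0],"jaw":0.2},{"translation":[0,0,0],"angular":[0,0,0],"jaw":0.2},{"translation":[0,0,0],"angular":[0,0,0],"jaw":0.2},{"translation":[0,0,0],"angular":[0,0,0],"jaw":0.2},{"translation":[0,0,0],"angular":[0,0,0],"jaw":0.2},{"translation":[0,0,0],"angular":[0,0,0],"jaw":0.2},{"translation":[0,0,0],"angular":[0,0,0],"jaw":0.2},{"translation":[0,0,0],"angular":[0,0,0],"jaw":0.2}]'
python3 - <<'E'
from h import *
import h
o=ctrl.get_obs();z=o["ee_pos"];print(o["grasp_force"],o["qpos"])
h.OFF=18-z[2]
P=(np.array([618.4,113])+AX[:2]*130)
rows((z,R.from_rotvec(o["orientation"])),[(12,50,P),(18,50,P),(25,50,P),(0,50,P,15)])
rows(pose(12,50,P),[(18,50,P),(25,50,P)])
print("from12");rows(pose(12,50,P),[(0,50,P,12),(0,50,P,6),(0,50,P,5)])
E
```

```text
t: 19.95
ee_pos: [618.5, 113.7, 6.6]
orientation: [-0.279, 3.128, 0.001]
ft_force: [0.4, -0.4, 0.4]
width: 51.1
grasp_force: 0.0
t: 20.95
ee_pos: [618.2, 113.6, 6.2]
orientation: [-0.279, 3.129, 0.001]
ft_force: [-1.1, -1.3, 5.1]
width: 36.0
grasp_force: 30.0
30.000113993883133 [ 1.62423901e-01  7.22290877e-01  1.71240240e+00  9.84584324e-04
  7.06328701e-01 -1.58686691e+00]
(12, 50, array([490.45457096,  89.97898376])) [1.3, -0.6, -22.2] [0.001, -0.209, -0.0] [617. 113.  28.]
(18, 50, array([490.45457096,  89.97898376])) [4.2, -0.6, -35.5] [0.001, -0.314, -0.0] [614. 112.  42.]
(25, 50, array([490.45457096,  89.97898376])) [9.2, -0.6, -50.6] [0.001, -0.436, -0.0] [609. 111.  57.]
(0, 50, array([490.45457096,  89.97898376]), 15) [-0.1, -0.6, -10.0] [0.001, 0.001, -0.0] [618. 113.  16.]
(18, 50, array([490.45457096,  89.97898376])) [0.0, 0.0, -13.6] [0.0, -0.105, -0.0] [614. 112.  42.]
(25, 50, array([490.45457096,  89.97898376])) [1.8, 0.0, -29.4] [-0.0, -0.227, 0.0] [609. 111.  57.]
from12
(0, 50, array([490.45457096,  89.97898376]), 12) [1.8, 0.0, 15.1] [0.0, 0.209, 0.0] [618. 113.  13.]
(0, 50, array([490.45457096,  89.97898376]), 6) [3.0, 0.0, 21.0] [0.0, 0.209, 0.0] [618. 113.   7.]
(0, 50, array([490.45457096,  89.97898376]), 5) [3.2, 0.0, 22.0] [0.0, 0.209, 0.0] [618. 113.   6.]
```

```bash
python3 -m creep '[{"translation":[0,0,-10],"angular":[0,0,0],"jaw":0.2},{"translation":[0,0,-18],"angular":[0,-0.05,0],"jaw":0.2},{"translation":[0,0,-21],"angular":[0,-0.10,0],"jaw":0.2},{"translation":[1,0,-22],"angular":[0,-0.16,0],"jaw":0.2},{"translation":[1,0,-22],"angular":[0,-0.209,0],"jaw":0.2},{"translation":[1,0,-22],"angular":[0,-0.209,0],"jaw":0.2},{"translation":[1,0,-22],"angular":[0,-0.209,0],"jaw":0.2},{"translation":[1,0,-22],"angular":[0,-0.209,0],"jaw":0.2}]'
python3 - <<'E'
from h import *
o=ctrl.get_obs();M=R.from_rotvec(o["orientation"]).as_matrix();print(o["qpos"],np.degrees(np.arcsin(-M[2,0])))
E
```

```text
t: 21.95
ee_pos: [617.7, 113.5, 28.2]
orientation: [-0.26, 2.921, 0.028]
ft_force: [0.1, 0.8, -1.7]
width: 35.4
grasp_force: 30.0
[ 0.16066116  0.63599661  1.86183811  0.00996401  0.4343335  -1.59634191] 12.00252821542368
```

```bash
cat > fk.py <<'E'
import numpy as np
from scipy.optimize import fsolve
D=np.array([[625,222,.4239,2.0545,np.pi],[431.3,223.1,.1324,2.171,np.pi],[635.5,149.2,.5242,2.180,np.pi],[632.8,126.1,.55,2.2254,np.pi],[396.8,76.6,.369,2.578,np.pi],[628.6,6.2,.7223,2.4347,np.pi],[628,28.2,.636,2.4978,2.932]])
A=[];y=[]
for r,z,j2,s,S in D:
    A+=[[1,np.sin(j2),np.sin(s),np.sin(S),0],[0,np.cos(j2),np.cos(s),np.cos(S),1]];y+=[r,z]
p,res,rk,sv=np.linalg.lstsq(np.array(A),np.array(y),rcond=None)
def j5(r,z,tilt):
    S=np.pi-np.radians(tilt);W=[r-p[0]-p[3]*np.sin(S),z-p[4]-p[3]*np.cos(S)]
    f=lambda q:[p[1]*np.sin(q[0])+p[2]*np.sin(q[1])-W[0],p[1]*np.cos(q[0])+p[2]*np.cos(q[1])-W[1]]
    q,_,ok,_=fsolve(f,[.6,2.3],full_output=1);return np.round([q[0],q[1]-q[0],S-q[1]],2).tolist() if ok==1 else None
if __name__=="__main__":
    print(np.round(p),res,rk)
    for r in(620,700,750,800,850):print(r,[j5(r,z,t) for t,z in((0,6),(12,28),(25,57),(-25,57),(-50,120))])
E
python3 fk.py
```

```text
[-34. 541. 478. 264. 224.] [1156.36330594] 5
620 [[0.7, 1.75, 0.69], [0.61, 1.88, 0.44], [0.53, 2.01, 0.16], [0.81, 1.43, 1.33], [0.96, 1.14, 1.91]]
700 [[0.8, 1.53, 0.81], [0.71, 1.68, 0.54], [0.63, 1.82, 0.26], [0.94, 1.18, 1.46], [1.13, 0.8, 2.09]]
750 [[0.87, 1.38, 0.88], [0.78, 1.54, 0.61], [0.69, 1.69, 0.32], [1.03, 0.98, 1.56], [1.27, 0.49, 2.25]]
800 [[0.95, 1.22, 0.97], [0.85, 1.4, 0.69], [0.75, 1.56, 0.39], [1.14, 0.75, 1.68], None]
850 [[1.04, 1.04, 1.07], [0.92, 1.23, 0.77], [0.82, 1.41, 0.47], [1.31, 0.41, 1.86], None]
```

Joint 5's lower limit of 0.11 caused the earlier trouble. Tipping farther out, at r≈710 mm and bearing 18°, keeps it near 0.27 at a 25° tip, so I'll carry the tube there first.

```bash
cat >> h.py <<'E'
OFF=11.8
a_=np.radians(198);AX=np.array([np.cos(a_),np.sin(a_),0]);CT=np.array([675.,219.]);PP=CT+130*AX[:2]
E
python3 - <<'E'
from h import *
o=ctrl.get_obs()
rows((o["ee_pos"],R.from_rotvec(o["orientation"])),[(6,50,PP,40),(12,50,PP,0)])
rows(pose(12,50,PP),[(18,50,PP),(25,50,PP),(12,50,PP)])
E
```

```text
(6, 50, array([551.36265288, 178.82779073]), 40) [-78.9, 93.8, -10.4] [-0.021, 0.105, -0.135] [675. 219.  55.]
(12, 50, array([551.36265288, 178.82779073]), 0) [-72.1, 93.5, 15.2] [-0.028, 0.0, -0.134] [674. 219.  28.]
(18, 50, array([551.36265288, 178.82779073])) [0.0, 0.0, -13.6] [0.0, -0.105, -0.0] [671. 218.  42.]
(25, 50, array([551.36265288, 178.82779073])) [1.8, -0.0, -29.4] [0.0, -0.227, -0.0] [666. 216.  57.]
(12, 50, array([551.36265288, 178.82779073])) [0.0, 0.0, 0.0] [0.0, 0.0, 0.0] [674. 219.  28.]
```

```bash
python3 -m creep '[{"translation":[-10,5,-25],"angular":[0,0.03,-0.01],"jaw":0.2},{"translation":[-25,25,-25],"angular":[0,0.06,-0.04],"jaw":0.2},{"translation":[-45,50,-20],"angular":[-0.01,0.10,-0.07],"jaw":0.2},{"translation":[-65,75,-15],"angular":[-0.02,0.105,-0.11],"jaw":0.2},{"translation":[-79,94,-10],"angular":[-0.021,0.105,-0.135],"jaw":0.2},{"translation":[-75,93.5,5],"angular":[-0.025,0.05,-0.134],"jaw":0.2},{"translation":[-72,93.5,15],"angular":[-0.028,0,-0.134],"jaw":0.2},{"translation":[-72,93.5,15],"angular":[-0.028,0,-0.134],"jaw":0.2}]'
python3 - <<'E'
from h import *
o=ctrl.get_obs();M=R.from_rotvec(o["orientation"]).as_matrix();print(o["qpos"],np.degrees(np.arcsin(-M[2,0])))
s=save("scene","s8");cv2.imwrite("pics/c8.png",cv2.resize(s[200:340,230:390],None,fx=3,fy=3)[:,:,::-1])
E
```

```text
t: 22.95
ee_pos: [671.4, 218.0, 27.0]
orientation: [-0.46, 2.902, 0.048]
ft_force: [0.5, -0.2, -1.4]
width: 35.7
grasp_force: 30.0
[ 0.29529728  0.71431802  1.67767703  0.00812436  0.54404948 -1.5967451 ] 11.780299105875178
```

View pics/c8.png

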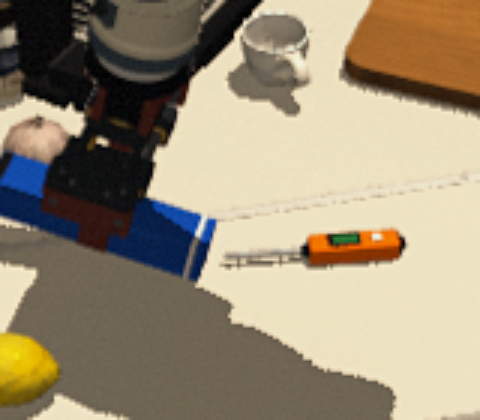

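The fast outward carry pulled the slick tube off the thermometer, which now lies flat: tip at crop (225, 255), end at (405, 243), next to the mouth at (205, 250). I'll lay the tube flat here, where the tip-up can be done without carrying it, and reinsert.

```bash
python3 -m creep '[{"translation":[1,0,5],"angular":[0,0.07,0],"jaw":0.2},{"translation":[2,0,11],"angular":[0,0.14,0],"jaw":0.2},{"translation":[3,0,17],"angular":[0,0.209,0],"jaw":0.2},{"translation":[3,0,22],"angular":[0,0.209,0],"jaw":0.2},{"translation":[3,0,22],"angular":[0,0.209,0],"jaw":0.2},{"translation":[3,0,22],"angular":[0,0.209,0],"jaw":0.2},{"translation":[3,0,22],"angular":[0,0.209,0],"jaw":0.7},{"translation":[3,0,22],"angular":[0,0.209,0],"jaw":0.7}]'
python3 -m creep '[{"translation":[0,0,0],"angular":[0,0,0],"jaw":0.7},{"translation":[0,0,-30],"angular":[0,0,0],"jaw":0.7},{"translation":[0,0,-80],"angular":[0,0,0],"jaw":0.5},{"translation":[0,0,-130],"angular":[0,0,0],"jaw":0.5},{"translation":[0,40,-150],"angular":[0,0,0],"jaw":0.5},{"translation":[0,90,-150],"angular":[0,0,0],"jaw":0.5},{"translation":[0,140,-150],"angular":[0,0,0],"jaw":0.5},{"translation":[0,160,-150],"angular":[0,0,0],"jaw":0.5}]'
python3 - <<'E'
from h import *
o=ctrl.get_obs();print(o["ee_pos"])
im=save("top","t9");s=save("scene","s9")
a=cv2.resize(im[200:330,230:360],None,fx=3,fy=3);b=cv2.resize(s[220:350,230:360],None,fx=3,fy=3)
cv2.imwrite("pics/c9.png",np.hstack([a,b])[:,:,::-1])
for c in("top","scene"):
  for l in("thermometer","tube","lemon","garlic"):
    for x in ctrl.look_for(c,l)[:1]:
        r=x["rect"];print(c,l,np.round(r),round(x["score"],2),np.round(plane(c,(r[0]+r[2])/2,(r[1]+r[3])/2,9)))
E
```

```text
t: 24.0
ee_pos: [674.7, 219.0, 6.7]
orientation: [-0.492, 3.102, 0.001]
ft_force: [0.5, -0.1, -0.1]
width: 52.4
grasp_force: 0.0
t: 25.0
ee_pos: [623.9, 373.4, 156.5]
orientation: [-0.496, 3.101, 0.001]
ft_force: [-0.4, 0.5, 0.2]
width: 43.8
grasp_force: 0.0
[623.93271359 373.44940559 156.48233849]
top thermometer [286. 259. 330. 311.] 0.93 [522. 133.   9.]
top tube [244. 174. 290. 254.] 0.88 [675. 221.   9.]
top lemon [185. 227. 208. 246.] 0.74 [628. 373.   9.]
top garlic [280. 155. 309. 179.] 0.57 [779. 161.   9.]
scene thermometer [306. 275. 367. 290.] 0.76 [522. 129.   9.]
scene tube [309. 207. 333. 231.] 0.66 [680. -63.   9.]
scene lemon [218. 310. 251. 335.] 0.67 [649. 358.   9.]
scene garlic [244. 244. 252. 261.] 0.6 [764. 154.   9.]
```

View pics/c9.png

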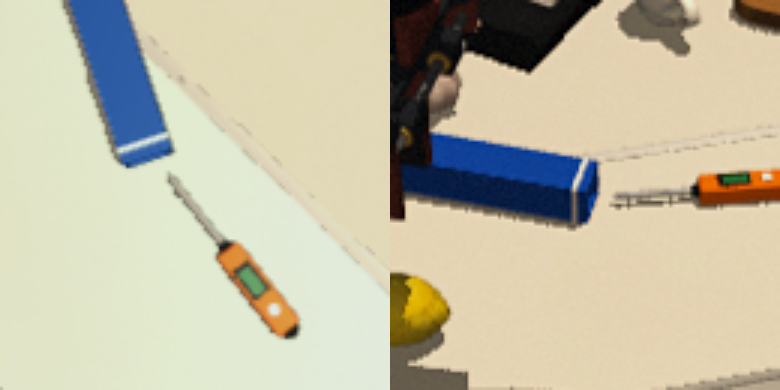

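The thermometer lies flat at top px (286.3, 258.7) to (329, 311.3), and the tube mouth's edge is at (279.7, 253). The lemon and garlic haven't moved.

```bash
python3 - <<'E'
from h import *
tip=plane("top",286.3,258.7,9);he=plane("top",329,311.3,9);m=plane("top",279.7,253,36)
print(tip,he,np.linalg.norm(he-tip),"mouth",m,"expected",CT+88*AX[:2], np.array([674.7,219])+88*AX[:2])
d=(he-tip)/np.linalg.norm(he-tip)
g=he-21.5*d;print("g",g,np.degrees(np.arctan2(d[1],d[0])))
# refine by orange mask
hsv=cv2.cvtColor(cv2.imread("pics/t9.png"),cv2.COLOR_BGR2HSV);w=cv2.inRange(hsv,(5,150,120),(18,255,255))
k=np.zeros_like(w);k[265:325,290:340]=w[265:325,290:340]
c=np.vstack(cv2.findContours(k,0,1)[0]);r=cv2.minAreaRect(c);print(r,plane("top",*r[0],14))
print(rel([g[0],g[1],100],tool(d)))
E
```

```text
[578.44156962 179.11671887   9.        ] [466.46642018  89.4487147    9.        ] 143.45307617511972 mouth [588.51269639 190.92015418  36.        ] expected [591.30702657 191.8065045 ] [591.00702657 191.8065045 ]
g [483.24867245 102.8876882    9.        ] -141.31278207787943
((315.38055419921875, 296.0153503417969), (34.20436477661133, 8.84025764465332), 51.709835052490234) [498.72689252 117.74823588  14.        ]
(array([ 217.6, -210.2,   56.2]), array([ 0.   ,  0.   , -0.362]))
```

```bash
python3 -m creep '[{"translation":[35,-34,5],"angular":[0,0,-0.06],"jaw":0.45},{"translation":[75,-72,12],"angular":[0,0,-0.12],"jaw":0.45},{"translation":[115,-110,22],"angular":[0,0,-0.18],"jaw":0.45},{"translation":[155,-150,35],"angular":[0,0,-0.25],"jaw":0.45},{"translation":[190,-185,47],"angular":[0,0,-0.31],"jaw":0.45},{"translation":[217.5,-210,56],"angular":[0,0,-0.362],"jaw":0.45},{"translation":[217.5,-210,56],"angular":[0,0,-0.362],"jaw":0.45},{"translation":[217.5,-210,56],"angular":[0,0,-0.362],"jaw":0.45}]'
python3 -m creep '[{"translation":[0,0,30],"angular":[0,0,0],"jaw":0.45},{"translation":[0,0,60],"angular":[0,0,0],"jaw":0.45},{"translation":[0,0,85],"angular":[0,0,0],"jaw":0.45},{"translation":[0,0,95],"angular":[0,0,0],"jaw":0.45},{"translation":[0,0,95],"angular":[0,0,0],"jaw":0.45},{"translation":[0,0,95],"angular":[0,0,0],"jaw":0.1},{"translation":[0,0,95],"angular":[0,0,0],"jaw":0.1},{"translation":[0,0,95],"angular":[0,0,0],"jaw":0.1}]'
python3 -m creep '[{"translation":[0,0,0],"angular":[0,0,0],"jaw":0.1},{"translation":[0,0,0],"angular":[0,0,0],"jaw":0.1},{"translation":[0,0,-20],"angular":[0,0,0],"jaw":0.1},{"translation":[0,0,-50],"angular":[0,0,0],"jaw":0.1},{"translation":[0,0,-70],"angular":[0,0,0],"jaw":0.1},{"translation":[0,0,-70],"angular":[0,0,0],"jaw":0.1},{"translation":[0,0,-70],"angular":[0,0,0],"jaw":0.1},{"translation":[0,0,-70],"angular":[0,0,0],"jaw":0.1}]'
python3 - <<'E'
from h import *
t=np.array([590,191.5])+AX[:2]*145
print(t,rel([*t,75],tool(AX)),ctrl.get_obs()["qpos"])
E
```

```text
t: 26.5
ee_pos: [484.4, 104.3, 100.7]
orientation: [-1.04, 2.962, 0.0]
ft_force: [0.2, -0.3, 0.9]
width: 39.5
grasp_force: 0.0
t: 27.5
ee_pos: [483.9, 104.2, 5.9]
orientation: [-1.042, 2.962, -0.0]
ft_force: [-0.6, 0.1, 5.0]
width: 19.7
grasp_force: 30.0
t: 28.5
ee_pos: [482.5, 103.9, 74.2]
orientation: [1.042, -2.962, -0.001]
ft_force: [0.9, 0.7, -1.0]
width: 19.6
grasp_force: 30.0
[452.09680514 146.69253582] (array([-3.1, 52.4, -0.7]), array([ 0.001, -0.001,  0.362])) [ 1.87859702e-01  4.72831329e-01  2.00571553e+00  3.59736141e-04
  6.64340897e-01 -2.05985302e+00]
```

```bash
python3 -m creep '[{"translation":[-1,10,0],"angular":[0,0,0.08],"jaw":0.1},{"translation":[-2,22,0],"angular":[0,0,0.16],"jaw":0.1},{"translation":[-2,34,0],"angular":[0,0,0.24],"jaw":0.1},{"translation":[-3,46,0],"angular":[0,0,0.32],"jaw":0.1},{"translation":[-3,52,0],"angular":[0,0,0.362],"jaw":0.1},{"translation":[-3,52,0],"angular":[0,0,0.362],"jaw":0.1},{"translation":[-3,52,0],"angular":[0,0,0.362],"jaw":0.1},{"translation":[-3,52,0],"angular":[0,0,0.362],"jaw":0.1}]'
python3 - <<'E'
from h import *
o=ctrl.get_obs();e=o["ee_pos"];M=R.from_rotvec(o["orientation"]).as_matrix();print(e,M[:,0],AX)
im=save("top","t10");hsv=cv2.cvtColor(im,cv2.COLOR_RGB2HSV)
w=cv2.inRange(hsv,(5,150,90),(18,255,255));k=np.zeros_like(w);k[240:340,250:360]=w[240:340,250:360]
v,u=np.nonzero(k);print(len(u))
nn=np.array([-AX[1],AX[0]])
pt=[plane("top",a,b,e[2]+10) for a,b in zip(u,v)];pt=np.array(pt)
la=(pt[:,:2]-CT)@nn;lo=(pt[:,:2]-e[:2])@AX[:2]
for x in range(-70,20,10):
    s=(lo>x)&(lo<=x+10)
    if s.sum()>3:print(x,s.sum(),round((la[s].min()+la[s].max())/2,1),round(np.median(la[s]),1))
print("tcp lat",(e[:2]-CT)@nn)
# tube sides: blue mask lateral
b=cv2.inRange(hsv,(100,120,60),(125,255,255));k=np.zeros_like(b);k[170:265,235:300]=b[170:265,235:300]
v,u=np.nonzero(k);pt=np.array([plane("top",a,c,36) for a,c in zip(u,v)]);la=(pt[:,:2]-CT)@nn;lo=(pt[:,:2]-CT)@AX[:2]
for x in range(-80,100,20):
    s=(lo>x)&(lo<=x+20)
    if s.sum():print("tube",x,s.sum(),la[s].min().round(1),la[s].max().round(1),np.median(la[s]).round(1))
print("mouth lo",np.percentile(lo,99.5))
E
```

```text
t: 29.5
ee_pos: [453.1, 146.3, 75.0]
orientation: [-0.492, 3.102, 0.0]
ft_force: [0.6, 0.2, -0.1]
width: 19.6
grasp_force: 30.0
[453.0989104  146.25071973  74.97430384] [-9.50887447e-01 -3.09536689e-01 -3.19967489e-04] [-0.95105652 -0.30901699  0.        ]
34
-60 21 0.1 -0.2
-50 13 -0.5 1.1
tcp lat 0.6174693020302989
tube -80 155 -19.6 15.9 -1.5
tube -60 154 -18.8 16.0 -1.4
tube -40 160 -19.3 16.1 -1.6
tube -20 155 -19.2 16.1 -1.8
tube 0 161 -19.1 16.1 -1.7
tube 20 159 -18.9 15.6 -1.7
tube 40 160 -18.8 16.3 -1.6
tube 60 119 -19.3 16.3 -1.5
tube 80 79 -19.2 16.3 -1.4
mouth lo 89.79038365393572
```

```bash
python3 -m creep '[{"translation":[0,1,25],"angular":[0,0,0],"jaw":0.1},{"translation":[0,1,45],"angular":[0,0,0],"jaw":0.1},{"translation":[0,1,57],"angular":[0,0,0],"jaw":0.1},{"translation":[0,1,59.5],"angular":[0,0,0],"jaw":0.1},{"translation":[0,1,59.5],"angular":[0,0,0],"jaw":0.1},{"translation":[-15,1,59.5],"angular":[0,0,0],"jaw":0.1},{"translation":[-35,1,59.5],"angular":[0,0,0],"jaw":0.1},{"translation":[-50,1,59.5],"angular":[0,0,0],"jaw":0.1}]'
python3 -m creep '[{"translation":[-12,0,0],"angular":[0,0,0],"jaw":0.1},{"translation":[-24,0,0],"angular":[0,0,0],"jaw":0.1},{"translation":[-36,0,0],"angular":[0,0,0],"jaw":0.1},{"translation":[-48,0,0],"angular":[0,0,0],"jaw":0.1},{"translation":[-60,0,0],"angular":[0,0,0],"jaw":0.1},{"translation":[-70,0,0],"angular":[0,0,0],"jaw":0.1},{"translation":[-78,0,0],"angular":[0,0,0],"jaw":0.1},{"translation":[-78,0,3],"angular":[0,0,0],"jaw":0.1}]'
python3 -m creep '[{"translation":[0,0,0.5],"angular":[0,0,0],"jaw":0.5},{"translation":[0,0,0.5],"angular":[0,0,0],"jaw":0.5},{"translation":[0,0,0.5],"angular":[0,0,0],"jaw":0.5},{"translation":[0,0,-25],"angular":[0,0,0],"jaw":0.5},{"translation":[0,0,-60],"angular":[0,0,0],"jaw":0.7},{"translation":[-40,0,-70],"angular":[0,0,0],"jaw":0.7},{"translation":[-85,0,-70],"angular":[0,0,0],"jaw":0.7},{"translation":[-105,0,-70],"angular":[0,0,0],"jaw":0.7}]'
python3 - <<'E'
from h import *
o=ctrl.get_obs();print(rel([*CT,6.2],tool(AX)))
for c in("top","scene"):
  im=save(c,c+"11")
  for l in("thermometer","handle_end","tube"):
    for x in ctrl.look_for(c,l)[:1]:
        r=x["rect"];print(c,l,np.round(r),round(x["score"],2),np.round(plane(c,(r[0]+r[2])/2,(r[1]+r[3])/2,13)))
hsv=cv2.cvtColor(im,cv2.COLOR_RGB2HSV);w=cv2.inRange(hsv,(4,150,90),(16,255,255));k=np.zeros_like(w);k[240:310,290:380]=w[240:310,290:380]
v,u=np.nonzero(k);pt=np.array([plane("scene",a,b,15) for a,b in zip(u,v)])
print(len(u),np.percentile((pt[:,:2]-CT)@AX[:2]-88,[2,50,98]))
E
```

```text
t: 30.55
ee_pos: [502.5, 163.6, 16.4]
orientation: [-0.492, 3.1, 0.001]
ft_force: [0.5, 0.0, -0.3]
width: 19.6
grasp_force: 30.0
t: 31.55
ee_pos: [575.1, 187.3, 12.8]
orientation: [-0.492, 3.101, 0.001]
ft_force: [-0.8, -0.5, -0.6]
width: 19.8
grasp_force: 30.0
t: 32.55
ee_pos: [676.5, 220.2, 83.6]
orientation: [-0.492, 3.1, 0.001]
ft_force: [-0.2, 0.2, -1.1]
width: 61.6
grasp_force: 0.0
(array([ 2.1, -0.7, 77.4]), array([0.   , 0.003, 0.   ]))
scene thermometer [293. 283. 318. 298.] 0.76 [567. 195.  13.]
scene handle_end [296. 282. 315. 293.] 0.53 [572. 186.  13.]
scene tube [224. 263. 296. 296.] 0.93 [679. 221.  13.]
142 [-1.88269979 15.8415911  31.79417658]
```

```bash
python3 -m creep '[{"translation":[2,-0.5,30],"angular":[0,0,0],"jaw":0.7},{"translation":[2,-0.5,60],"angular":[0,0,0],"jaw":0.7},{"translation":[2,-0.5,73],"angular":[0,0,0],"jaw":0.7},{"translation":[2,-0.5,77],"angular":[0,0,0],"jaw":0.7},{"translation":[2,-0.5,77],"angular":[0,0,0],"jaw":0.2},{"translation":[2,-0.5,77],"angular":[0,0,0],"jaw":0.2},{"translation":[2,-0.5,77],"angular":[0,0,0],"jaw":0.2},{"translation":[2,-0.5,77],"angular":[0,0,0],"jaw":0.2}]'
python3 - <<'E'
from h import *
import h
o=ctrl.get_obs();z=o["ee_pos"];print(o["grasp_force"],o["qpos"])
h.OFF=18-z[2]
rows((z,R.from_rotvec(o["orientation"])),[(12,50,PP),(18,50,PP),(25,50,PP)])
rows(pose(12,50,PP),[(18,50,PP),(25,50,PP),(6,50,PP,8),(0,50,PP,5)])
E
```

```text
t: 33.95
ee_pos: [673.1, 218.6, 6.7]
orientation: [-0.492, 3.101, 0.001]
ft_force: [-1.3, -0.6, 4.8]
width: 35.7
grasp_force: 30.0
30.000032410025597 [ 2.97145904e-01  8.02841694e-01  1.51792254e+00  2.50392422e-04
  8.19057657e-01 -1.58838287e+00]
(12, 50, array([551.36265288, 178.82779073])) [-0.5, -0.2, -22.2] [0.0, -0.208, 0.0] [674. 219.  29.]
(18, 50, array([551.36265288, 178.82779073])) [2.4, -0.2, -35.5] [0.0, -0.312, 0.0] [671. 218.  42.]
(25, 50, array([551.36265288, 178.82779073])) [7.5, -0.2, -50.5] [0.0, -0.435, 0.0] [666. 216.  57.]
(18, 50, array([551.36265288, 178.82779073])) [0.1, -0.0, -13.6] [0.0, -0.105, -0.0] [671. 218.  42.]
(25, 50, array([551.36265288, 178.82779073])) [1.9, -0.0, -29.4] [0.0, -0.227, -0.0] [666. 216.  57.]
(6, 50, array([551.36265288, 178.82779073]), 8) [-0.3, -0.0, 5.7] [0.0, 0.105, -0.0] [675. 219.  23.]
(0, 50, array([551.36265288, 178.82779073]), 5) [3.1, -0.0, 22.0] [0.0, 0.209, 0.0] [675. 219.   7.]
```

```bash
python3 -m creep '[{"translation":[0,0,-7],"angular":[0,0,0],"jaw":0.2},{"translation":[0,0,-14],"angular":[0,-0.03,0],"jaw":0.2},{"translation":[0,0,-19],"angular":[0,-0.07,0],"jaw":0.2},{"translation":[0,0,-21],"angular":[0,-0.11,0],"jaw":0.2},{"translation":[0,0,-22],"angular":[0,-0.15,0],"jaw":0.2},{"translation":[0,0,-22],"angular":[0,-0.19,0],"jaw":0.2},{"translation":[0,0,-22],"angular":[0,-0.208,0],"jaw":0.2},{"translation":[0,0,-22],"angular":[0,-0.208,0],"jaw":0.2}]'
python3 - <<'E'
from h import *
o=ctrl.get_obs();M=R.from_rotvec(o["orientation"]).as_matrix();print(o["qpos"],np.degrees(np.arcsin(-M[2,0])))
im=save("scene","s12")
for x in ctrl.look_for("scene","thermometer")[:1]:print(x)
hsv=cv2.cvtColor(im,cv2.COLOR_RGB2HSV);w=cv2.inRange(hsv,(4,150,90),(16,255,255));k=np.zeros_like(w);k[240:310,290:380]=w[240:310,290:380]
v,u=np.nonzero(k);pt=np.array([plane("scene",a,b,15) for a,b in zip(u,v)])
print(len(u),np.percentile((pt[:,:2]-CT)@AX[:2]-88,[2,50,98]))
E
```

```text
t: 34.95
ee_pos: [672.1, 218.3, 27.8]
orientation: [-0.46, 2.899, 0.048]
ft_force: [0.2, -0.4, -1.8]
width: 35.9
grasp_force: 30.0
[ 0.29539214  0.71332323  1.6776105   0.00804237  0.54260696 -1.59639326] 11.923653239099101
{'rect': [294.0, 281.2, 318.0, 297.5], 'score': 0.56}
141 [-0.68810774 17.3761679  34.53280371]
```

Steady, with the handle still about 37 mm out. Now the brief tip to 25° and back.

```bash
python3 -m creep '[{"translation":[0,0,-14],"angular":[0,-0.105,0],"jaw":0.2},{"translation":[1,0,-24],"angular":[0,-0.18,0],"jaw":0.2},{"translation":[2,0,-29],"angular":[0,-0.227,0],"jaw":0.2},{"translation":[2,0,-29],"angular":[0,-0.227,0],"jaw":0.2},{"translation":[1,0,-22],"angular":[0,-0.17,0],"jaw":0.2},{"translation":[0,0,-11],"angular":[0,-0.085,0],"jaw":0.2},{"translation":[0,0,0],"angular":[0,0,0],"jaw":0.2},{"translation":[0,0,0],"angular":[0,0.03,0],"jaw":0.2}]'
python3 - <<'E'
from h import *
o=ctrl.get_obs();M=R.from_rotvec(o["orientation"]).as_matrix();print(o["qpos"],np.degrees(np.arcsin(-M[2,0])))
im=save("scene","s13")
for x in ctrl.look_for("scene","thermometer")[:1]:print(x)
hsv=cv2.cvtColor(im,cv2.COLOR_RGB2HSV);w=cv2.inRange(hsv,(4,150,90),(16,255,255));k=np.zeros_like(w);k[240:310,290:400]=w[240:310,290:400]
v,u=np.nonzero(k);pt=np.array([plane("scene",a,b,15) for a,b in zip(u,v)])
print(len(u),np.percentile((pt[:,:2]-CT)@AX[:2]-88,[2,50,98]))
E
```

```text
t: 36.05
ee_pos: [674.0, 218.9, 27.3]
orientation: [-0.465, 2.93, 0.041]
ft_force: [0.6, -0.7, -2.1]
width: 36.0
grasp_force: 30.0
[ 0.29574268  0.72314527  1.64967084  0.00593524  0.59198573 -1.59418897] 10.131593358076415
{'rect': [293.8, 280.4, 321.3, 294.8], 'score': 0.55}
177 [-2.90611655 23.32677954 45.90375727]
```

```bash
python3 -m creep '[{"translation":[0,0,5],"angular":[0,0.06,0],"jaw":0.2},{"translation":[1,0,10],"angular":[0,0.12,0],"jaw":0.2},{"translation":[2,0,15],"angular":[0,0.178,0],"jaw":0.2},{"translation":[2.5,0,19],"angular":[0,0.178,0],"jaw":0.2},{"translation":[2.5,0,22],"angular":[0,0.178,0],"jaw":0.2},{"translation":[2.5,0,22],"angular":[0,0.178,0],"jaw":0.2},{"translation":[2.5,0,22],"angular":[0,0.178,0],"jaw":0.7},{"translation":[2.5,0,22],"angular":[0,0.178,0],"jaw":0.7}]'
python3 -m creep '[{"translation":[0,0,0],"angular":[0,0,0],"jaw":0.7},{"translation":[0,0,0],"angular":[0,0,0],"jaw":0.7},{"translation":[0,0,-25],"angular":[0,0,0],"jaw":0.7},{"translation":[0,0,-70],"angular":[0,0,0],"jaw":0.7},{"translation":[0,0,-90],"angular":[0,0,0],"jaw":0.7},{"translation":[40,0,-90],"angular":[0,0,0],"jaw":0.5},{"translation":[80,0,-90],"angular":[0,0,0],"jaw":0.5},{"translation":[105,0,-90],"angular":[0,0,0],"jaw":0.5}]'
python3 - <<'E'
from h import *
im=save("scene","s14")
hsv=cv2.cvtColor(im,cv2.COLOR_RGB2HSV);w=cv2.inRange(hsv,(4,150,90),(16,255,255));k=np.zeros_like(w);k[240:310,290:400]=w[240:310,290:400]
v,u=np.nonzero(k);pt=np.array([plane("scene",a,b,15) for a,b in zip(u,v)])
print(len(u),np.percentile((pt[:,:2]-CT)@AX[:2]-88,[2,50,98]))
nn=np.array([-AX[1],AX[0]]);print(np.percentile((pt[:,:2]-CT)@nn,[2,50,98]))
for l in("thermometer","tube","cup","lemon","garlic"):
    for x in ctrl.look_for("scene",l)[:1]:print(l,np.round(x["rect"]),round(x["score"],2))
# grasp: 30 mm ahead of the mouth
g=CT+AX[:2]*(88+28);print(g,rel([*g,7],tool(AX)))
E
```

```text
t: 37.15
ee_pos: [673.7, 218.9, 5.7]
orientation: [-0.492, 3.102, 0.001]
ft_force: [-0.0, -0.3, 0.0]
width: 52.6
grasp_force: 0.0
t: 38.15
ee_pos: [572.1, 185.8, 96.1]
orientation: [0.492, -3.103, -0.0]
ft_force: [0.4, 0.1, 0.8]
width: 43.9
grasp_force: 0.0
185 [-1.10396469 27.83859887 49.89909473]
[-19.87434164  -6.74362322  11.37862225]
thermometer [294. 282. 322. 300.] 0.53
tube [223. 265. 300. 297.] 0.72
cup [325. 210. 331. 230.] 0.56
lemon [219. 310. 252. 337.] 0.73
garlic [231. 239. 254. 260.] 0.87
[564.67744411 183.15402865] (array([11.6, -0.1, 89.1]), array([0.   , 0.002, 0.   ]))
```

```bash
python3 -m creep '[{"translation":[10,0,30],"angular":[0,0,0],"jaw":0.5},{"translation":[10,0,60],"angular":[0,0,0],"jaw":0.5},{"translation":[10,0,82],"angular":[0,0,0],"jaw":0.5},{"translation":[10,0,89],"angular":[0,0,0],"jaw":0.5},{"translation":[10,0,89],"angular":[0,0,0],"jaw":0.1},{"translation":[10,0,89],"angular":[0,0,0],"jaw":0.1},{"translation":[10,0,89],"angular":[0,0,0],"jaw":0.1},{"translation":[10,0,89],"angular":[0,0,0],"jaw":0.1}]'
python3 -m creep '[{"translation":[0,0,-2],"angular":[0,0,0],"jaw":0.1},{"translation":[10,0,-2],"angular":[0,0,0],"jaw":0.1},{"translation":[25,0,-2],"angular":[0,0,0],"jaw":0.1},{"translation":[45,0,-2],"angular":[0,0,0],"jaw":0.1},{"translation":[65,0,-2],"angular":[0,0,0],"jaw":0.1},{"translation":[85,0,-2],"angular":[0,0,0],"jaw":0.1},{"translation":[105,0,-2],"angular":[0,0,0],"jaw":0.1},{"translation":[120,0,-4],"angular":[0,0,0],"jaw":0.1}]'
python3 - <<'E'
from h import *
o=ctrl.get_obs();print(o["qpos"])
for l in("tube","board"):
  for c in("top","scene"):
    ctrl.get_image(c)
    for x in ctrl.look_for(c,l)[:1]:print(c,l,np.round(x["rect"]),round(x["score"],2))
for p in((408,232),(512,219),(547,380),(443,395)):print(plane("top",*p,22))
E
```

```text
t: 39.45
ee_pos: [565.2, 183.5, 7.4]
orientation: [-0.492, 3.101, 0.001]
ft_force: [-0.5, -0.1, 3.3]
width: 19.6
grasp_force: 30.0
t: 40.45
ee_pos: [448.3, 145.5, 10.5]
orientation: [0.492, -3.102, -0.0]
ft_force: [0.1, -0.2, -0.4]
width: 19.7
grasp_force: 30.0
[ 2.88507463e-01  5.80138145e-01  2.06496134e+00  3.87198481e-04
  4.97672976e-01 -1.59724320e+00]
top tube [248. 172. 287. 254.] 0.64
scene tube [222. 265. 297. 294.] 0.68
top board [409. 215. 549. 398.] 0.65
scene board [345. 187. 484. 254.] 0.68
[631.21199994 -79.74054385  22.        ]
[ 656.39482895 -300.59115181   22.        ]
[ 323.421764   -353.82313883   22.        ]
[ 295.51948782 -140.74294476   22.        ]
```

```bash
python3 - <<'E'
from h import *
d=np.array([-.913,.407]);t=np.array([477,-216])+50*d
print(t,rel([*t,100],tool(d)))
E
```

```text
[ 431.35 -195.65] (array([ 124.6, -319.1,  -89.6]), array([0.001, 0.001, 0.734]))
```

```bash
python3 -m creep '[{"translation":[3,-5,-35],"angular":[0,0,0.03],"jaw":0.1},{"translation":[12,-35,-70],"angular":[0,0,0.10],"jaw":0.1},{"translation":[30,-80,-90],"angular":[0,0,0.20],"jaw":0.1},{"translation":[50,-130,-90],"angular":[0,0,0.31],"jaw":0.1},{"translation":[70,-180,-90],"angular":[0,0,0.42],"jaw":0.1},{"translation":[90,-230,-90],"angular":[0,0,0.53],"jaw":0.1},{"translation":[109,-280,-90],"angular":[0,0,0.64],"jaw":0.1},{"translation":[124.5,-319,-90],"angular":[0,0,0.734],"jaw":0.1}]'
python3 - <<'E'
from h import *
d=np.array([-.913,.407])
print(rel([431.3,-195.6,26],tool(d)),ctrl.get_obs()["grasp_force"])
E
```

```text
t: 41.85
ee_pos: [430.9, -198.0, 100.6]
orientation: [0.66, 3.07, 0.0]
ft_force: [0.5, 0.5, -0.6]
width: 19.5
grasp_force: 30.0
(array([ 0.7,  2.4, 74.6]), array([ 0.   ,  0.001, -0.004])) 29.981427490711212
```

```bash
python3 -m creep '[{"translation":[0,0,20],"angular":[0,0,0],"jaw":0.1},{"translation":[0,0,40],"angular":[0,0,0],"jaw":0.1},{"translation":[0,0,58],"angular":[0,0,0],"jaw":0.1},{"translation":[0,0,68],"angular":[0,0,0],"jaw":0.1},{"translation":[0,0,72],"angular":[0,0,0],"jaw":0.1},{"translation":[0,0,74],"angular":[0,0,0],"jaw":0.1},{"translation":[0,0,74],"angular":[0,0,0],"jaw":0.1},{"translation":[0,0,74],"angular":[0,0,0],"jaw":0.1}]'
python3 -c "
from h import *
im=save('top','t15');save('scene','s15')
print(ctrl.get_obs()['ft_force'],ctrl.look_for('scene','thermometer')[:1],ctrl.look_for('top','thermometer')[:1])"
```

```text
t: 42.85
ee_pos: [431.4, -196.0, 27.0]
orientation: [0.653, 3.071, -0.0]
ft_force: [0.6, -0.3, 2.9]
width: 19.8
grasp_force: 30.0
[ 1.99177019 -1.20923613  4.29003196] [{'rect': [411.3, 209.3, 437.3, 226.1], 'score': 0.61}] [{'rect': [473.9, 277.3, 489.1, 307.4], 'score': 0.72}]
```

```bash
python3 -m creep '[{"translation":[0,0,0],"angular":[0,0,0],"jaw":0.4},{"translation":[0,0,0],"angular":[0,0,0],"jaw":0.45},{"translation":[0,0,0],"angular":[0,0,0],"jaw":0.45},{"translation":[0,0,-10],"angular":[0,0,0],"jaw":0.45},{"translation":[0,0,-40],"angular":[0,0,0],"jaw":0.45},{"translation":[0,0,-80],"angular":[0,0,0],"jaw":0.45},{"translation":[0,-60,-120],"angular":[0,0,0],"jaw":0.45},{"translation":[0,-120,-150],"angular":[0,0,0],"jaw":0.45}]'
python3 - <<'E'
from h import *
for c in("top","scene"):
  im=save(c,c+"16")
  for l in("thermometer","tube","lemon","garlic","cup"):
    for x in ctrl.look_for(c,l)[:1]:
        r=x["rect"];print(c,l,np.round(r),round(x["score"],2),np.round(plane(c,(r[0]+r[2])/2,(r[1]+r[3])/2,31 if l[:2]=="th" else 25)))
E
```

```text
t: 44.05
ee_pos: [386.9, -294.7, 172.1]
orientation: [0.65, 3.072, -0.001]
ft_force: [-0.2, -0.9, 0.1]
width: 39.4
grasp_force: 0.0
top thermometer [462. 277. 490. 338.] 0.59 [ 472. -213.   31.]
top tube [246. 173. 288. 254.] 0.71 [674. 219.  25.]
top lemon [177. 214. 208. 244.] 0.86 [643. 377.  25.]
top garlic [280. 155. 308. 178.] 0.79 [775. 161.  25.]
top cup [378. 196. 410. 236.] 0.94 [665. -52.  25.]
scene thermometer [415. 205. 437. 226.] 0.29 [ 437. -200.   31.]
scene tube [223. 264. 299. 296.] 0.94 [669. 230.  25.]
scene lemon [215. 311. 252. 335.] 0.67 [639. 371.  25.]
scene garlic [231. 240. 252. 258.] 0.71 [774. 166.  25.]
scene cup [308. 208. 332. 229.] 0.91 [672. -43.  25.]
```

The thermometer lies in the middle of the board, the tube is flat and nothing else has moved, so I'm handing in.

```bash
python3 -c "
from workcell import ctrl
print(ctrl.close_job(),ctrl.get_obs()['t'])"
```

```text
the job is handed in; nothing more can be done
the job is handed in; nothing more can be done
```

The job is handed in at about 45 s with the thermometer flat on the board, the tube flat on the worktop and the lemon, garlic and cup unmoved, but it may be judged a fail: the thermometer slid right out of the tube twice (first when a joint limit threw the tube off course on the first tip, which may have tripped the drop check, then during a fast carry), so I reinserted it by hand both times before the tip, lay-down and draw-out sequence that worked, and no verdict was returned.

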